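# Dose three bottle caps from a drop cup and park the cup in its sprung dock

### The arm

A 6-joint arm with a two-finger parallel gripper is mounted at the origin on the work surface. World frame = base frame: x ahead of the robot, y to its left, z up, the work surface at z = 0. Lengths are in mm, angles in rad, forces in N, time in s.
With the tool pointing down it reaches from about 350 to 975 mm from the base axis. Payload 7.1 kg.
Tool frame: the origin (TCP) lies between the finger pads; the fingertips stand 17 mm ahead of it and the grasp point (between the pads) lies 2 mm behind it; z points along the fingers, y is the line along which they close (so a half turn about z gives the same grasp; the last joint's range is limited). The gripper opens to 88 mm and grips with 3 to 60 N. Pads are 20 mm wide; open, the fingers measure 115 mm over their backs; the gripper's body (75 mm by 178 mm) begins 61 mm behind the grasp point.
Start: joints at [-1.17, 0.423, 1.63, -0, 1.089, -0.019], TCP at [254.751, -570.707, 239.675] pointing down, gripper open.
Joint ranges: [-3, 3], [-0.9, 2.11], [0.09, 2.58], [-1.31, 4.45], [0.11, 2.69], [-2.54, 2.54]. Speed limits (rad/s): [2.39, 2.39, 3.01, 3.14, 3.14, 3.14].

### API

Orientations are given as a rotation vector (axis times angle).
In Python, from workcell import ctrl gives the robot as it stands.
- The arm moves only by the shell command python3 jog.py 'ROWS' [OPENING]. ROWS is 1 to 5 rows, one to a line, with the numbers parted by commas; each row has 6 numbers: dx, dy, dz in normalised numbers (1 is 750 mm), then a rotation vector rx, ry, rz in parts of the range, where 1.0 means 2 pi rad; each row shifts and turns the commanded pose from where the row before left it, along the tool's axes as they then stand; what a row does not reach is not made up. A row lasts 1/12 s, in which the tool goes at most 41.7 mm and 0.125 rad, less where a joint would pass 70% of its speed; a pose out of reach is approached as far as the arm can. OPENING is the finger opening in mm, set as the command begins (- or left out keeps the last). The fingers move at their own pace and stop on an object; the grip force is fixed at half the most. Time passes only in rows, so rows that do not move let the fingers close. It prints the time, the measured TCP pose, the force, the opening and the grip force at its end. No shift or turn number may pass 1 either way. Input that does not fit is refused with a message, and nothing moves.
- ctrl.get_obs(): the state, without advancing time (a new reading comes with each control period).
- ctrl.get_image(name): name is "scene" or "top" or "wrist"; returns a dict with "img" (384x512x3 uint8, red, green, blue), "fx", "fy", "cx", "cy" (pixels), "k1" (the pictures are not rectified: a ray, as slopes to the right and down, at radius r is drawn at 1 + k1 r^2 times it, then the intrinsics apply), "R" (3x3) and "t" (3): a world point X has camera coordinates R X + t. Camera axes: x right, y down, z forward; pixel columns grow to the right and rows downward; lengths in mm; the calibration is good to about 2 mm. A picture is of the moment at which its call begins. There is no depth.
- ctrl.close_job(): hands the job in; it is judged then, once.
The state is a dict: "t": time; "qpos": joint angles; "qvel": joint speeds; "joint_torque": joint torques, N m; "ee_pos": TCP position; "orientation": TCP orientation; "ft_force": force on the tool from outside, world axes, zero at the start; "moment": the same for the moment, N m; "width": finger opening in mm; "grasp_force": force on a finger pad.
Only numpy, scipy, OpenCV 4.12 (cv2) and the standard library are available. Lean on these libraries where they do the work, as an engineer would, in place of code of your own. Each camera call takes 0.05 s, during which the arm holds its last target. There are 200 camera calls.

### The job

Carry the loaded drop cup upright by its grip bar over the square bin (not the round one) and let its three caps fall into that bin by lowering the cup so that the bin's trip post pushes up the cup's release tab and the hinged bottom swings open. Then park the empty cup upright in its dock: push the sprung jaw back with the cup, lower the cup behind the fence with its tab in the notch, and let go so that the jaw clamps it. Do not knock over the sauce bottle that stands between the robot and the bins.

Things in the scene. Friction and masses are not known exactly. Their poses are not given: they have to be found in the camera images.
- cup: drop cup, aluminium, loose, about 0.19 kg: square tube 60 x 60 mm outside, 54 mm inside, 50 mm high, open at the top, standing on the table, release tab on its +x side near the bottom. Two straps at its y = +-28 mm sides carry a grip bar over the mouth. Origin at the centre of its underside, z up
- cup_grip (a point): centre of the cup's grip bar, 90 mm above the cup's origin; axes as the cup's. The bar is 14 mm thick (x), 60 mm long (y), 24 mm high. Take it with the fingers closing along the cup's x
- cup_tab (a point): outer end of the underside of the cup's steel release tab, 66 mm from the cup's axis along its +x and 7 mm above its underside. The tab is 14 mm wide, 4 mm thick and sticks out 36 mm. Tab and bottom flap are one rocker on a hinge along y at x = 27, z = 9 mm of the cup
- cup_flap (a joint): angle of the cup's hinged bottom (rad): 0 shut, up to 1.2 open. Pushing the tab up swings the bottom (52 mm long, free end on the cup's -x side) down by the same angle; a spring (0.05 N m, plus 0.05 N m per rad) shuts it again. The caps slide out from about 0.5 rad
- cap1: one of three identical orange bottle caps, 21 mm across, 16 mm tall, 12 g; lies in the cup at the start. Origin at the centre of its underside
- cap2: one of three identical orange bottle caps, 21 mm across, 16 mm tall, 12 g; lies in the cup at the start. Origin at the centre of its underside
- cap3: one of three identical orange bottle caps, 21 mm across, 16 mm tall, 12 g; lies in the cup at the start. Origin at the centre of its underside
- square_bin: the target: the bin with a square outline, a trip post on its +x side. Both bins are fixed, grey plastic, 92 mm across outside, 84 mm inside, 60 mm high, floor 4 mm thick. Origin at the centre of its underside, z up
- square_bin_post (a point): centre of the flat top of the square bin's steel trip post, 54 mm from the bin's origin along its +x, 95 mm above the table. Post 16 mm (x) by 30 mm (y). With the cup centred over the bin and turned as the bin is, the tab meets it when the cup's underside is 88 mm above the table; 28 mm lower the bottom is open about 0.9 rad, with 2 to 6 N on the tab
- round_bin: the other bin, with a round outline and an equal trip post on its +x side: not to be used. Both bins are fixed, grey plastic, 92 mm across outside, 84 mm inside, 60 mm high, floor 4 mm thick. Origin at the centre of its underside
- dock: parking dock, fixed, grey: base plate 5 mm thick, 84 mm wide (y), x = -75 to 55 mm. Origin on the table under the parked cup's centre, z up. The parked cup stands on the plate (underside 5 mm above the table), turned as the dock is, its +x face against the fence, the tab through the notch, its -x face clamped by the jaw
- dock_fence (a point): middle of the fence, at the height of its top (21 mm above the table) on its inner face, 30.5 mm from the dock's origin along its +x. The fence is two steel blocks 10 mm thick at y = +-(18 to 36) mm; the 36 mm notch between them is for the tab
- dock_jaw (a joint): travel of the sprung jaw towards the dock's -x (m): 0 at rest, 0.034 at most. Pressed back with about 2 N at first, 6 N at the end; about 0.012 with the cup parked
- jaw_face (a point): middle of the top edge of the jaw's clamping face. The jaw is a black upright plate 8 mm thick, 60 mm wide, its top 49 mm above the table; at rest its face is at x = -18.5 mm of the dock, 49 mm from the fence, so the 60 mm cup goes in only with the jaw pressed back more than 11 mm
- bottle3: small filled sauce bottle, a bystander near the robot, amber glass with an orange cap, 36 mm across, 126 mm tall; origin at the centre of its underside, z up

How it is judged (in metres and radians):
On the way, in this order (a step that is already met when the one before it is completed fails the run):
1. the cup is held upright over the square bin, bottom still shut (horizontal distance between cup and square_bin below 0.03 m and height (world z) of cup above 0.06 m and value of joint cup_flap below 0.15 rad and angle between cup's own z axis and vertical below 0.25 rad), for 0.1 s.
2. its bottom is swung open there, the cup upright (horizontal distance between cup and square_bin below 0.03 m and height (world z) of cup above 0.02 m and value of joint cup_flap above 0.45 rad and angle between cup's own z axis and vertical below 0.25 rad), for 0.1 s.
3. the sprung jaw of the dock is pressed back (value of joint dock_jaw above 0.008 m), for 0.1 s.
At the end, for the whole second after the job is handed in: All three caps lie at rest in the square bin; the cup stands upright on the dock's base plate (within 5 mm in height), against the fence (within 6 mm), within 14 mm of the middle sideways and 0.2 rad of square (tab in the notch), bottom shut, clamped by the jaw (pressed back more than 6 mm) (x of cap1 in the frame of square_bin between -0.046 and 0.046 m and y of cap1 in the frame of square_bin between -0.046 and 0.046 m and z of each of cap1, cap2, cap3 in the frame of square_bin below 0.05 m and linear speed of each of cap1, cap2, cap3 below 0.05 m/s and x of cap2 in the frame of square_bin between -0.046 and 0.046 m and y of cap2 in the frame of square_bin between -0.046 and 0.046 m and x of cap3 in the frame of square_bin between -0.046 and 0.046 m and y of cap3 in the frame of square_bin between -0.046 and 0.046 m and x of cup in the frame of dock between -0.006 and 0.006 m and y of cup in the frame of dock between -0.014 and 0.014 m and z of cup in the frame of dock below 0.01 m and angle between cup's own z axis and vertical below 0.1 rad and angle between the x axis of cup and the x axis of dock, either way round below 0.2 rad and value of joint dock_jaw above 0.006 m and value of joint cup_flap below 0.15 rad and linear speed of cup below 0.02 m/s); the robot touches nothing.
It fails at once if the sauce bottle is knocked over (angle between bottle3's own z axis and vertical above 0.6 rad).
It also fails if it takes over 51 s, if anything falls off the work surface, if the arm or the gripper's body presses on something with over 40 N, if the wrist force passes 120 N, or if a joint passes its speed limit or range.

## Working session

There is one attempt and no reset: what is moved stays moved. The work goes in short steps, Python scripts to look and compute and a shell command to move; the robot and the scene stay as the last step left them, time stands still between calls to the robot, and variables do not carry over. Pictures are saved under pics/ and viewed, at most 10 in all, crops included, and the job is handed in when it is done.

```bash
ls; mkdir -p pics
cat > h.py <<'E'
import numpy as np, cv2
from workcell import ctrl
from scipy.spatial.transform import Rotation as Ro
def shot(n,f=None):
    d=ctrl.get_image(n); d={k:(np.array(v) if not np.isscalar(v) else v) for k,v in d.items()}
    if f: cv2.imwrite('pics/'+f,d['img'][:,:,::-1])
    return d
def ray(d,u,v):
    K=np.array([[d['fx'],0,d['cx']],[0,d['fy'],d['cy']],[0,0,1.]])
    p=np.array([(u-d['cx'])/d['fx'],(v-d['cy'])/d['fy']]); s=p.copy()
    for _ in range(30): s=p/(1+d['k1']*(s@s))
    R=d['R']; return -R.T@d['t'], R.T@np.array([s[0],s[1],1.])
def at(d,u,v,z):
    o,r=ray(d,u,v); return o+r*(z-o[2])/r[2]
def proj(d,X):
    c=d['R']@np.array(X,float)+d['t']; s=c[:2]/c[2]; s=s*(1+d['k1']*(s@s))
    return np.array([d['fx']*s[0]+d['cx'],d['fy']*s[1]+d['cy']])
E
python3 - <<'E'
from h import *
import pickle
o=ctrl.get_obs();print(o)
D={}
for n in('scene','top'):
    D[n]=shot(n,n+'0.png'); d=D[n]; print(n,d['fx'],d['k1'],-d['R'].T@d['t'])
pickle.dump(D,open('D0.pkl','wb'))
E
```

```text
jog.py
pics
workcell.py
{'t': 0.0, 'qpos': array([-1.16996644e+00,  4.23835735e-01,  1.63069336e+00,  1.31784479e-05,
        1.08860624e+00, -1.90085033e-02]), 'qvel': array([ 0.0008    , -0.00179556, -0.00057977,  0.00023485, -0.00165809,
        0.00046142]), 'joint_torque': array([-3.21662083e-04, -5.44632518e+01, -2.73666608e+01,  6.43202942e-02,
        2.27505318e-02, -1.04432927e-04]), 'ee_pos': array([ 254.57031139, -570.21769746,  238.90354902]), 'orientation': array([-3.07114604e+00, -6.54322320e-01,  4.41604867e-04]), 'ft_force': array([-0.22330402,  0.640003  ,  0.2812234 ]), 'moment': array([-0.00967985, -0.01146667, -0.03422316]), 'grasp_force': 0.0, 'width': 87.76786949858385}
scene 365.94342470627964 -0.011206319941321272 [1047.5377263   278.82598987  702.48969219]
top 367.0358901203461 -0.1053287107315108 [ 449.17035753   16.29648837 1096.66692002]
```

View pics/scene0.png

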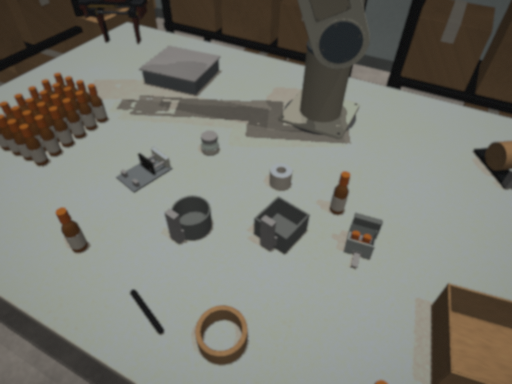

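View pics/top0.png

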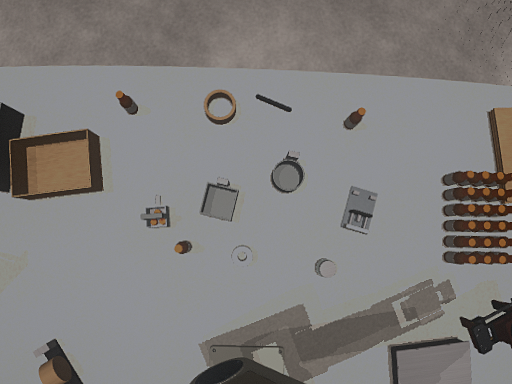

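The top view shows the cup at about (157,215) with its tab up at (158,200). The square bin is at (220,200) with its post at (223,182), the round bin at (288,176), the dock at (360,210) and the bottle at (182,247). I'll zoom in on these.

Run:
```python
from h import *
import pickle
D=pickle.load(open('D0.pkl','rb'));t=D['top']['img'][:,:,::-1];s=D['scene']['img'][:,:,::-1]
f=lambda im,u,v,w,h,k:cv2.resize(im[v:v+h,u:u+w],None,fx=k,fy=k,interpolation=cv2.INTER_CUBIC)
a=np.hstack([f(t,135,170,50,60,8),f(t,335,180,50,60,8)]) # 400x480 each
cv2.imwrite('pics/ztop.png',a)
b=np.hstack([f(t,195,172,50,60,6),f(s,110,145,70,60,6)]);cv2.imwrite('pics/z2.png',b)
for n,u,v,z in(('cup',158,217,0),('tab',157.5,200,8),('bin',220,203,60),('post',223,182,95),('dock',360,210,5),('bottle',182,247,120)):
    print(n,at(D['top'],u,v,z).round(0), proj(D['top'],[0,0,0]).round(0))
```

```text
cup [479. 275.   0.] [246. 382.]
tab [529. 278.   8.] [246. 382.]
bin [522.  87.  60.] [246. 382.]
post [578.  79.  95.] [246. 382.]
dock [ 517. -332.    5.] [246. 382.]
bottle [398. 180. 120.] [246. 382.]
```

View pics/ztop.png

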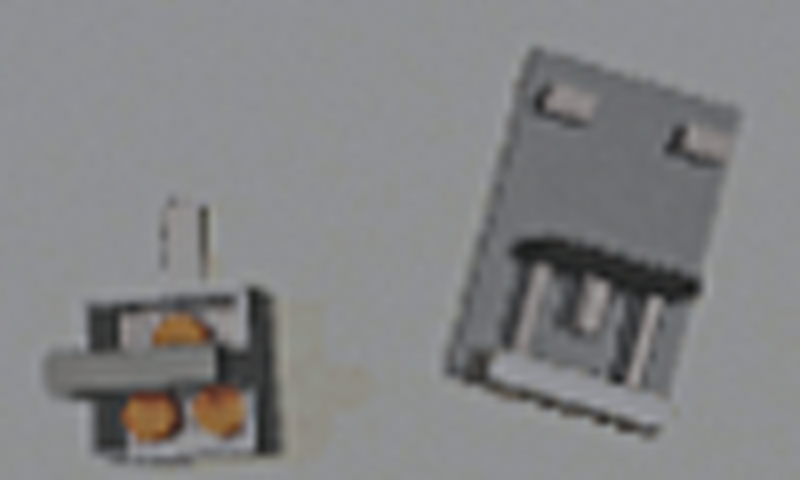

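View pics/z2.png

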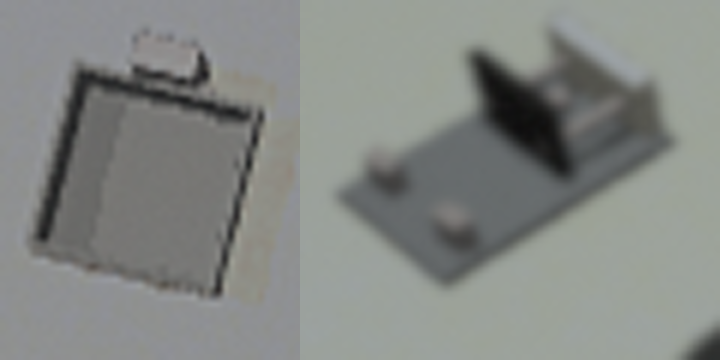

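The crops show the cup tab up at (185,235) and the bar from (48,374) to (217,362). In the dock, the jaw faces the fence blocks at (575,103) and (707,142), with plate corners at (533,47), (743,110), (445,375). In the z2 crop, the bin rim corners are at (78,65), (265,108), (218,298), (30,250), and the post top is at about (167,52).

Run:
```python
from h import *
import pickle
D=pickle.load(open('D0.pkl','rb'));d=D['top']
def P(x,y,z,o,k): return at(d,o[0]+(x+.5)/k-.5,o[1]+(y+.5)/k-.5,z)[:2]
c=lambda x,y,z:P(x,y,z,(135,170),8); k=lambda x,y,z:P(x-400,y,z,(335,180),8); b=lambda x,y,z:P(x,y,z,(195,172),6)
yaw=lambda v:np.arctan2(v[1],v[0])
L,R=c(48,374,102),c(217,362,102); print('bar',L,R,np.linalg.norm(L-R),'ctr',(L+R)/2,'yaw',yaw(L-R)-np.pi/2)
# foot of the tab: outer end
T=c(187,202,11);print('tab end',T,'dist',np.linalg.norm(T-(L+R)/2), 'yaw',yaw(T-(L+R)/2))
q=[b(*p,60) for p in((78,65),(265,108),(218,298),(30,250))]
print('bin sides',[np.linalg.norm(q[i]-q[i-1]).round(1) for i in range(4)],'ctr',np.mean(q,0),'yaw',yaw(q[0]-q[3]),yaw(q[1]-q[2]),yaw(q[0]-q[1])-np.pi/2,yaw(q[3]-q[2])-np.pi/2)
p=b(167,52,95);print('post',p,np.linalg.norm(p-np.mean(q,0)),yaw(p-np.mean(q,0)))
A,B,C=k(533,47,5),k(743,110,5),k(445,375,5)
print('dock w',np.linalg.norm(A-B),'l',np.linalg.norm(A-C),'yaw',yaw(A-C),yaw(A-B)-np.pi/2)
ya=yaw(A-C);ex=np.array([np.cos(ya),np.sin(ya)]);print('origin',(A+B)/2-55*ex)
F=(k(580,103,21)+k(707,142,21))/2;print('fence mid',F)
o=ctrl.get_obs();print(Ro.from_rotvec(o['orientation']).as_matrix().round(3))
print(at(d,*(135+182/8-.5,0),0)[:0], 'bottle top',at(d,182,247,126),at(D['scene'],345,175,126))
```

```text
bar [476.34016675 299.18064571] [482.2571879  241.56431149] 57.91936729479851 ctr [479.29867733 270.3724786 ] yaw 0.10233816974752319
tab end [544.29825734 276.35987417] dist 65.27476010684461 yaw 0.09185515959540143
bin sides [np.float64(90.3), np.float64(91.0), np.float64(92.4), np.float64(91.3)] ctr [526.09000423  89.86794037] yaw -0.21335921686121814 -0.20976888294631166 -0.1968908987502429 -0.21962050013252932
post [582.46356766  80.71349355] 57.1120175659409 -0.16098376232423936
dock w 85.0165346939977 l 129.45600008197104 yaw -0.2595651363797998 -0.25633290046544666
origin [ 527.13126692 -331.03460234]
fence mid [ 561.84392646 -341.85585697]
[[ 0.913  0.408 -0.001]
 [ 0.408 -0.913  0.001]
 [ 0.    -0.001 -1.   ]]
[] bottle top [398.69753283 178.65988853 126.        ] [399.0975448  190.66154197 126.        ]
```

Units first: shifts go in shares of 750 mm and turns go in shares of 2 pi rad. So -30 mm is -0.04, 24 mm is 0.032.

```bash
python3 jog.py '0.032,-0.04,0,0,0,0
0.032,-0.04,0,0,0,0
0.032,-0.04,0,0,0,0
0.032,-0.04,0,0,0,0
0.032,-0.04,0,0,0,0' 88
python3 jog.py '0.032,-0.04,0,0,0,0
0.032,-0.04,0,0,0,0
0.032,-0.04,0,0,0,0
0.032,-0.04,0,0,0,0
0.032,-0.04,0,0,0,0'
python3 jog.py '0.032,-0.04,0,0,0,0
0.032,-0.04,0,0,0,0
0.032,-0.04,0,0,0,0
0.032,-0.04,0,0,0,0
0.032,-0.04,0,0,0,0'
python3 jog.py '0.032,-0.04,0,0,0,0
0.032,-0.04,0,0,0,0
0.032,-0.04,0,0,0,0
0.032,-0.04,0,0,0,0
0.032,-0.04,0,0,0,0'
python3 jog.py '0,0,0,0,0,-0.0191
0,0,0,0,0,-0.0191
0,0,0,0,0,-0.0191
0,0,0,0,0,-0.0191
0,0,0,0,0,-0.0191'
python3 jog.py '0,0,0,0,0,-0.0191
0,0,0,0,0,-0.0191
0,0,0,0,0,-0.0191
0,0,0,0,0,-0.0191
0,0,0,0,0,-0.0191'
cat >> h.py <<'E'
def goal(x,y,z,yaw):
    "remaining shift in tool axes and rz to put TCP at xyz with tool y axis along yaw"
    o=ctrl.get_obs(); R=Ro.from_rotvec(o['orientation']).as_matrix()
    w=np.array([x,y,z])-o['ee_pos']; yy=np.arctan2(R[1,1],R[0,1])
    e=(yaw-yy+np.pi/2)%np.pi-np.pi/2
    Rt=np.array([[-np.sin(yaw),np.cos(yaw),0],[np.cos(yaw),np.sin(yaw),0],[0,0,-1]]).T
    if (R[:,1]@Rt[:,1])<0: Rt[:,:2]*=-1
    print('t',round(o['t'],2),'pos',o['ee_pos'].round(1),'now-axes',(R.T@w).round(1),'turn',(Ro.from_matrix(R.T@Rt).as_rotvec()).round(3),'F',np.round(o['ft_force'],1),'w',round(o['width'],1),'g',round(o['grasp_force'],1))
E
python3 -c "
from h import *
goal(479.3,270.4,88,.1)
shot('wrist','w1.png')"
```

```text
t: 0.52
ee_pos: [303.0, -382.9, 239.3]
orientation: [-3.072, -0.654, 0.0]
ft_force: [0.7, 0.0, 0.5]
width: 87.5
grasp_force: 0.0
t: 0.93
ee_pos: [351.4, -197.1, 239.6]
orientation: [-3.073, -0.654, 0.0]
ft_force: [1.3, 0.6, -0.0]
width: 88.0
grasp_force: 0.0
t: 1.35
ee_pos: [399.9, -11.2, 239.7]
orientation: [3.073, 0.654, 0.0]
ft_force: [1.6, -0.5, 0.4]
width: 87.9
grasp_force: 0.0
t: 1.77
ee_pos: [448.3, 174.9, 239.5]
orientation: [3.072, 0.655, -0.0]
ft_force: [0.8, -0.3, -0.3]
width: 87.5
grasp_force: 0.0
t: 2.18
ee_pos: [448.2, 173.0, 239.3]
orientation: [-2.737, -1.542, 0.001]
ft_force: [0.3, -0.1, 0.5]
width: 87.9
grasp_force: 0.0
t: 2.6
ee_pos: [448.3, 172.8, 239.4]
orientation: [-2.159, -2.281, 0.001]
ft_force: [0.7, -0.2, 0.2]
width: 87.9
grasp_force: 0.0
t 2.6 pos [448.3 172.8 239.4] now-axes [ 95.8  36.4 151.4] turn [-0.001  0.    -0.045] F [ 0.7 -0.2  0.2] w 87.9 g 0.0
```

View pics/w1.png

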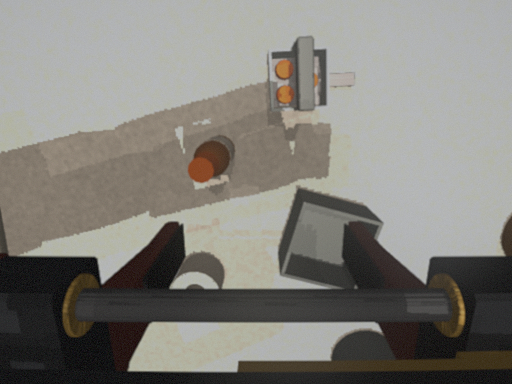

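The wrist view shows the cup at (297,80), its bar from (305,38) to (306,109), the bottle at (210,162) and the square bin at (330,240). I'll check the bar from here, then go over it.

Scaled: 34 mm is 0.0453, 30 mm is 0.04, -0.045 rad is -0.0072.

```bash
python3 jog.py '0.04,0.016,0,0,0,-0.0072
0.04,0.016,0,0,0,0
0.0453,0.016,0,0,0,0
0,0,0,0,0,0'
python3 -c "
from h import *
goal(479.3,270.4,88,.1)
d=shot('wrist','w2.png')
im=d['img'];print(proj(d,[479.3,270.4,102]),proj(d,[476.3,300.2,102]),proj(d,[482.3,240.6,102]))
"
```

```text
t: 2.98
ee_pos: [478.7, 273.9, 239.9]
orientation: [-2.116, -2.322, -0.005]
ft_force: [0.1, -0.3, -0.2]
width: 87.7
grasp_force: 0.0
t 2.98 pos [478.7 273.9 239.9] now-axes [-3.900e+00 -1.000e-01  1.519e+02] turn [ 0.003 -0.002 -0.007] F [ 0.1 -0.3 -0.2] w 87.7 g 0.0
[263.34953733 188.90579538] [263.11534968 156.74000805] [263.57144883 219.3964829 ]
```

View pics/w2.png

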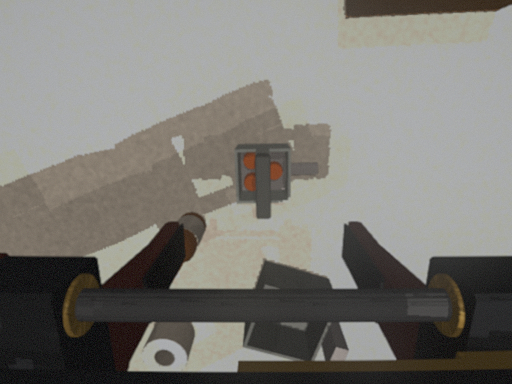

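The bar at (263,150–217) matches the prediction to about 2 mm. I'll descend and grip, then lift.

Scaled: 38 mm is 0.0507, -3 mm is -0.004.

```bash
python3 jog.py '-0.004,0,0.0507,0,0,0
0,0,0.0507,0,0,0
0,0,0.0507,0,0,0
0,0,0.0507,0,0,0
0,0,0,0,0,0'
python3 jog.py '0,0,0,0,0,0
0,0,0,0,0,0
0,0,0,0,0,0
0,0,0,0,0,0
0,0,0,0,0,0' 0
python3 jog.py '0,0,0,0,0,0
0,0,0,0,0,0
0,0,0,0,0,0
0,0,0,0,0,0
0,0,0,0,0,0'
python3 -c "
from h import *
goal(526.1,89.9,243,-.21)"
```

```text
t: 3.45
ee_pos: [472.3, 263.0, 81.1]
orientation: [-2.114, -2.318, 0.019]
ft_force: [-0.8, -1.1, -0.3]
width: 87.6
grasp_force: 0.0
t: 3.87
ee_pos: [478.3, 266.9, 89.8]
orientation: [2.114, 2.322, 0.005]
ft_force: [-0.2, 0.3, 0.1]
width: 57.9
grasp_force: 0.0
t: 4.28
ee_pos: [477.2, 266.4, 87.7]
orientation: [-2.115, -2.323, 0.0]
ft_force: [-0.0, 0.1, -0.7]
width: 24.7
grasp_force: 0.0
t 4.28 pos [477.2 266.4  87.7] now-axes [-180.3   32.1 -155.3] turn [-0.     0.     0.304] F [-0.   0.1 -0.7] w 24.7 g 0.0
```

Scaled: 3.5 mm is 0.0047, 1.5 mm is 0.002.

```bash
python3 jog.py '0.0047,0.002,0,0,0,0
0,0,0,0,0,0
0,0,0,0,0,0
0,0,0,0,0,0
0,0,0,0,0,0'
python3 jog.py '0,0,0,0,0,0
0,0,0,0,0,0
0,0,0,0,0,0'
python3 -c "
from h import *
goal(479.3,270.9,88,.1)"
```

```text
t: 4.7
ee_pos: [478.5, 270.1, 87.6]
orientation: [2.114, 2.323, 0.0]
ft_force: [0.1, 0.8, -1.3]
width: 14.0
grasp_force: 29.9
t: 4.95
ee_pos: [478.3, 269.9, 87.6]
orientation: [-2.115, -2.323, 0.0]
ft_force: [0.6, 1.4, -1.3]
width: 13.8
grasp_force: 29.9
t 4.95 pos [478.3 269.9  87.6] now-axes [ 0.9  1.1 -0.4] turn [-0.     0.    -0.006] F [ 0.6  1.4 -1.3] w 13.8 g 29.9
```

Scaled: -25 mm is -0.0333, -20 mm is -0.0267.

```bash
python3 jog.py '0,0,-0.0133,0,0,0
0,0,-0.0267,0,0,0
0,0,-0.0333,0,0,0
0,0,-0.0333,0,0,0
0,0,-0.0333,0,0,0'
python3 jog.py '-0.02,0.004,-0.0267,0,0,0
-0.04,0.0067,-0.0133,0,0,0
-0.04,0.008,0,0,0,0
-0.04,0.008,0,0,0,0
-0.04,0.008,0,0,0,0'
python3 jog.py '-0.04,0.008,0,0,0,0.0159
-0.02,0,0,0,0,0.0159
0,0,0,0,0,0.0159
0,0,0,0,0,0
0,0,0,0,0,0'
python3 jog.py '0,0,0,0,0,0
0,0,0,0,0,0
0,0,0,0,0,0'
python3 -c "
from h import *
goal(526.1,89.9,200,-.21)
d=shot('top','t3.png');im=d['img'];cv2.imwrite('pics/t3.png',cv2.resize(im[165:240,190:265,::-1],None,fx=7,fy=7,interpolation=2))
w=shot('wrist','w3.png')"
```

```text
t: 5.37
ee_pos: [477.6, 269.6, 193.9]
orientation: [-2.114, -2.323, 0.002]
ft_force: [0.1, 0.6, -2.7]
width: 13.8
grasp_force: 29.9
t: 5.78
ee_pos: [516.6, 136.7, 223.5]
orientation: [2.114, 2.324, -0.0]
ft_force: [0.1, 0.6, -3.0]
width: 13.9
grasp_force: 29.9
t: 6.2
ee_pos: [525.2, 93.5, 222.9]
orientation: [-2.435, -1.984, 0.001]
ft_force: [0.1, 0.5, -2.2]
width: 14.0
grasp_force: 29.9
t: 6.45
ee_pos: [525.5, 94.3, 222.7]
orientation: [-2.436, -1.984, 0.0]
ft_force: [0.9, 0.0, -3.0]
width: 14.1
grasp_force: 29.9
t 6.45 pos [525.5  94.3 222.7] now-axes [-4.2  1.5 22.7] turn [-0.     0.     0.006] F [ 0.9  0.  -3. ] w 14.1 g 29.9
```

View pics/w3.png

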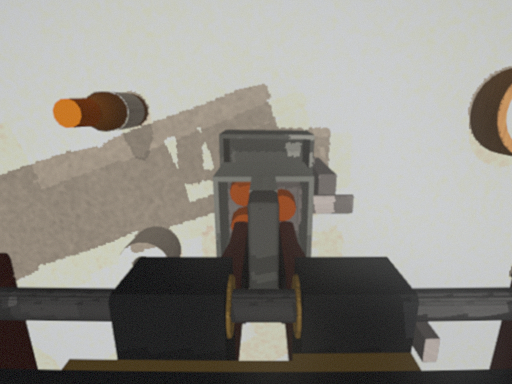

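The cup is square over the bin with the caps inside. The tab at (335,203) lines up with the post, and the bottle is standing. Now I'll lower it onto the post.

Scaled: 10 mm is 0.0133, 8 mm is 0.0107.

```bash
python3 jog.py '-0.0053,0.002,0.0133,0,0,0
0,0,0.0133,0,0,0
0,0,0.0107,0,0,0
0,0,0.0107,0,0,0
0,0,0,0,0,0'
python3 jog.py '0,0,0,0,0,0
0,0,0.0067,0,0,0
0,0,0.0067,0,0,0
0,0,0.0067,0,0,0
0,0,0.0067,0,0,0'
python3 jog.py '0,0,0.0067,0,0,0
0,0,0.0067,0,0,0
0,0,0.0067,0,0,0
0,0,0.0053,0,0,0
0,0,0,0,0,0'
python3 jog.py '0,0,0,0,0,0
0,0,0,0,0,0
0,0,0,0,0,0
0,0,0,0,0,0
0,0,0,0,0,0'
python3 -c "
from h import *
goal(526.1,89.9,148,-.21)
w=shot('wrist','w4.png');s=shot('scene')['img'][:,:,::-1]
a=cv2.resize(w['img'][110:310,180:380,::-1],(400,400));b=cv2.resize(s[170:260,235:325],(400,400),interpolation=2);cv2.imwrite('pics/m4.png',np.hstack([a,b]))"
```

```text
t: 6.97
ee_pos: [524.9, 89.3, 184.3]
orientation: [-2.437, -1.98, 0.005]
ft_force: [-1.4, 0.2, -2.9]
width: 14.2
grasp_force: 29.9
t: 7.38
ee_pos: [527.0, 89.6, 166.7]
orientation: [2.437, 1.981, 0.002]
ft_force: [0.4, -0.4, 1.7]
width: 13.6
grasp_force: 29.9
t: 7.8
ee_pos: [525.3, 89.4, 146.6]
orientation: [-2.437, -1.98, 0.003]
ft_force: [-2.1, 0.1, -0.1]
width: 13.7
grasp_force: 29.9
t: 8.22
ee_pos: [525.8, 89.4, 147.5]
orientation: [-2.438, -1.981, 0.001]
ft_force: [-2.5, 0.3, -1.9]
width: 13.8
grasp_force: 29.9
t 8.22 pos [525.8  89.4 147.5] now-axes [ 0.5  0.2 -0.5] turn [-0.001  0.     0.004] F [-2.5  0.3 -1.9] w 13.8 g 29.9
```

View pics/m4.png

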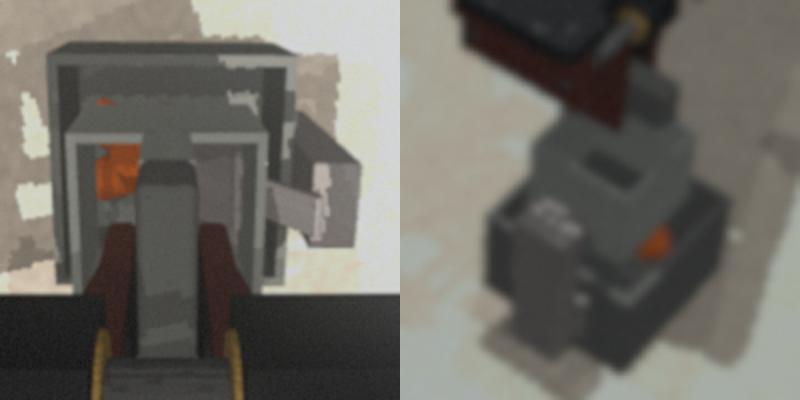

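The flap is open, with the tab up on the post, and orange caps are visible down in the bin through the cup. I'll wait briefly, raise the cup and count.

Scaled: -30 mm is -0.04, -20 mm is -0.0267.

```bash
python3 jog.py '0,0,0,0,0,0
0,0,0,0,0,0
0,0,0,0,0,0
0,0,0,0,0,0
0,0,0,0,0,0'
python3 jog.py '0,0,-0.008,0,0,0
0,0,-0.008,0,0,0
0,0,-0.0107,0,0,0
0,0,-0.0133,0,0,0
0,0,-0.02,0,0,0'
python3 jog.py '0,0,-0.0267,0,0,0
0,0,-0.0267,0,0,0
-0.0267,0,0,0,0,0
-0.04,0,0,0,0,0
-0.04,0,0,0,0,0'
python3 jog.py '-0.04,0,0,0,0,0
-0.04,0,0,0,0,0
0,0,0,0,0,0
0,0,0,0,0,0
0,0,0,0,0,0'
python3 -c "
from h import *
goal(527.3,-331.9,243,-.258)
w=shot('wrist','w5.png');s=shot('top')['img'][:,:,::-1];c=shot('scene')['img'][:,:,::-1]
r=lambda i:cv2.resize(i,(260,260),interpolation=2)
cv2.imwrite('pics/m5.png',np.hstack([r(w['img'][:,70:454,::-1]),r(s[170:235,190:255]),r(c[180:260,240:320])]))"
```

```text
t: 8.73
ee_pos: [526.2, 89.5, 147.6]
orientation: [-2.438, -1.981, 0.0]
ft_force: [-3.4, -0.1, -2.6]
width: 13.5
grasp_force: 29.9
t: 9.15
ee_pos: [527.2, 89.5, 193.8]
orientation: [2.437, 1.981, 0.002]
ft_force: [0.2, 0.5, -1.8]
width: 14.0
grasp_force: 29.9
t: 9.57
ee_pos: [511.6, 10.7, 234.9]
orientation: [2.433, 1.981, 0.007]
ft_force: [0.4, -0.6, -2.0]
width: 13.9
grasp_force: 30.0
t: 9.98
ee_pos: [498.7, -47.7, 233.8]
orientation: [2.437, 1.979, 0.003]
ft_force: [-0.1, -1.1, -2.6]
width: 13.7
grasp_force: 30.0
t 9.98 pos [498.7 -47.7 233.8] now-axes [-272.3   86.4   -9. ] turn [ 0.003 -0.     0.051] F [-0.1 -1.1 -2.6] w 13.7 g 30.0
```

View pics/m5.png

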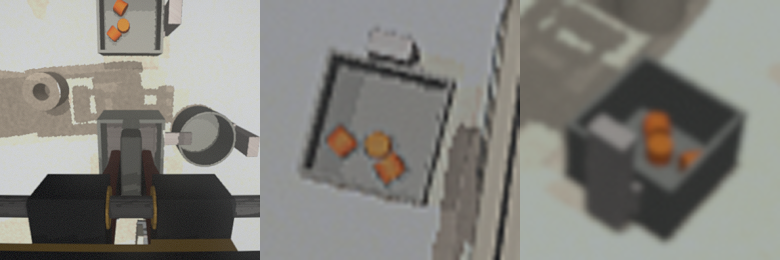

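All three caps lie in the square bin, the cup is empty and shut, and the bottle was not touched. Next I'll move above the dock, 16 mm ahead of the parked position.

Scaled: -35 mm is -0.0467, -30 mm is -0.04, 0.05 rad is 0.008.

```bash
python3 jog.py '-0.0267,0.0093,0,0,0,0.008
-0.04,0.0133,0,0,0,0
-0.0467,0.016,0,0,0,0
-0.0467,0.016,0,0,0,0
-0.0467,0.016,0,0,0,0'
python3 jog.py '-0.0467,0.016,0,0,0,0
-0.04,0.016,0,0,0,0
-0.0333,0.0107,0,0,0,0
-0.02,0.0067,0,0,0,0
0,0,0,0,0,0'
python3 jog.py '0,0,0,0,0,0
0,0,0,0,0,0
0,0,0,0,0,0'
python3 -c "
from h import *
goal(542.8,-336,160,-.258)"
```

```text
t: 10.55
ee_pos: [511.4, -211.4, 232.8]
orientation: [2.484, 1.922, 0.001]
ft_force: [0.2, 0.2, -2.1]
width: 13.9
grasp_force: 30.0
t: 10.97
ee_pos: [520.6, -323.9, 232.5]
orientation: [2.487, 1.917, -0.0]
ft_force: [0.0, 0.0, -2.2]
width: 13.7
grasp_force: 30.0
t: 11.22
ee_pos: [520.0, -320.0, 232.5]
orientation: [-2.485, -1.921, 0.0]
ft_force: [-0.8, 0.5, -2.1]
width: 13.7
grasp_force: 30.0
t 11.22 pos [ 520.  -320.   232.5] now-axes [-9.7 26.2 72.5] turn [-0.001 -0.001  0.004] F [-0.8  0.5 -2.1] w 13.7 g 30.0
```

Scaled: 15 mm is 0.02, 14 mm is 0.0187.

```bash
python3 jog.py '-0.0133,0.0187,0.0133,0,0,0
0,0.0187,0.02,0,0,0
0,0,0.02,0,0,0
0,0,0.02,0,0,0
0,0,0.02,0,0,0'
python3 jog.py '0,0,0.0133,0,0,0
0,0,0,0,0,0
0,0,0,0,0,0
0,0,0,0,0,0'
python3 -c "
from h import *
goal(527.3+18*np.cos(.258),-331.9-18*np.sin(.258),114,-.258)"
```

```text
t: 11.63
ee_pos: [544.9, -337.1, 162.2]
orientation: [-2.485, -1.922, -0.0]
ft_force: [-0.3, -0.0, -1.7]
width: 13.8
grasp_force: 30.0
t: 11.97
ee_pos: [545.1, -338.4, 153.6]
orientation: [2.485, 1.92, 0.001]
ft_force: [0.4, 0.6, -1.8]
width: 13.9
grasp_force: 30.0
t 11.97 pos [ 545.1 -338.4  153.6] now-axes [ 1.8 -0.9 39.6] turn [0.001 0.    0.002] F [ 0.4  0.6 -1.8] w 13.9 g 30.0
```

Scaled: 8 mm is 0.0107, 1.5 mm is 0.002.

```bash
python3 jog.py '0.002,-0.0007,0.0107,0,0,0
0,0,0.0107,0,0,0
0,0,0.0107,0,0,0
0,0,0.0107,0,0,0
0,0,0.0093,0,0,0'
python3 jog.py '0,0,0,0,0,0
0,0,0,0,0,0
0,0,0,0,0,0
0,0,0,0,0,0'
python3 -c "
from h import *
goal(527.3-2*np.cos(.258),-331.9+2*np.sin(.258),114,-.258)"
```

```text
t: 12.38
ee_pos: [544.0, -336.8, 112.5]
orientation: [-2.486, -1.919, 0.0]
ft_force: [0.9, -0.2, -2.7]
width: 13.7
grasp_force: 30.0
t: 12.72
ee_pos: [544.7, -337.1, 114.0]
orientation: [2.486, 1.919, 0.0]
ft_force: [-0.8, -0.3, -2.2]
width: 13.7
grasp_force: 30.0
t 12.72 pos [ 544.7 -337.1  114. ] now-axes [  0.7 -20.1   0. ] turn [0.001 0.    0.002] F [-0.8 -0.3 -2.2] w 13.7 g 30.0
```

Scaled: -4 mm is -0.0053.

```bash
python3 jog.py '0,-0.0053,0,0,0,0
0,-0.0053,0,0,0,0
0,-0.0053,0,0,0,0
0,-0.0053,0,0,0,0
0,-0.0053,0,0,0,0'
python3 jog.py '0,0,0,0,0,0
0,0,0,0,0,0
0,0,0,0,0,0
0,0,0,0,0,0'
python3 -c "
from h import *
goal(527.3-2*np.cos(.258),-331.9+2*np.sin(.258),93,-.258)"
```

```text
t: 13.13
ee_pos: [525.4, -332.1, 114.2]
orientation: [2.486, 1.918, 0.002]
ft_force: [3.2, -0.4, -2.1]
width: 14.1
grasp_force: 30.0
t: 13.47
ee_pos: [525.6, -332.1, 114.0]
orientation: [2.486, 1.919, 0.001]
ft_force: [3.9, -1.3, 0.8]
width: 13.8
grasp_force: 30.0
t 13.47 pos [ 525.6 -332.1  114. ] now-axes [ 0.7 -0.4 21. ] turn [0.001 0.    0.002] F [ 3.9 -1.3  0.8] w 13.8 g 30.0
```

The jaw pushes back with about 4 N, which fits 13–15 mm of travel. Now I'll lower the cup.

Scaled: 4 mm is 0.0053, 3 mm is 0.004.

```bash
python3 jog.py '0,0,0.0053,0,0,0
0,0,0.0053,0,0,0
0,0,0.0053,0,0,0
0,0,0.004,0,0,0
0,0,0,0,0,0'
python3 jog.py '0,0,0.0027,0,0,0
0,0,0.0027,0,0,0
0,0,0.002,0,0,0
0,0,0,0,0,0
0,0,0,0,0,0'
python3 jog.py '0,0,0,0,0,0
0,0,0,0,0,0
0,0,0,0,0,0'
python3 -c "
from h import *
goal(527.3-2*np.cos(.258),-331.9+2*np.sin(.258),92.6,-.258)"
```

```text
t: 13.88
ee_pos: [524.6, -331.6, 97.6]
orientation: [-2.486, -1.919, 0.001]
ft_force: [4.5, -0.8, -5.5]
width: 14.2
grasp_force: 30.0
t: 14.3
ee_pos: [524.8, -331.8, 92.9]
orientation: [-2.486, -1.919, 0.0]
ft_force: [3.3, -2.7, -2.6]
width: 13.4
grasp_force: 30.0
t: 14.55
ee_pos: [524.9, -331.7, 92.9]
orientation: [-2.487, -1.919, 0.0]
ft_force: [3.4, 0.8, -3.8]
width: 13.8
grasp_force: 30.0
t 14.55 pos [ 524.9 -331.7   92.9] now-axes [0.5 0.4 0.3] turn [-0.    -0.     0.002] F [ 3.4  0.8 -3.8] w 13.8 g 30.0
```

Scaled: -30 mm is -0.04, -25 mm is -0.0333.

```bash
python3 jog.py '0,0,0,0,0,0
0,0,0,0,0,0
0,0,0,0,0,0
0,0,0,0,0,0
0,0,0,0,0,0' 60
python3 jog.py '0,0,0,0,0,0
0,0,0,0,0,0
0,0,0,0,0,0
0,0,0,0,0,0
0,0,0,0,0,0'
python3 jog.py '0,0,-0.0107,0,0,0
0,0,-0.0267,0,0,0
0,0,-0.0333,0,0,0
0,0,-0.0333,0,0,0
0,0,-0.0333,0,0,0'
python3 jog.py '0,0,-0.0333,0,0,0
-0.04,0,-0.0267,0,0,0
-0.04,0,0,0,0,0
-0.04,0,0,0,0,0
-0.04,0,0,0,0,0'
python3 jog.py '-0.04,0,0,0,0,0
-0.04,0,0,0,0,0
0,0,0,0,0,0
0,0,0,0,0,0
0,0,0,0,0,0'
python3 -c "
from h import *
goal(527.3,-331.9,93,-.258)
w=shot('wrist');s=shot('top')['img'][:,:,::-1];c=shot('scene')['img'][:,:,::-1]
import pickle;pickle.dump((w,shot('top')),open('D6.pkl','wb'))
r=lambda i:cv2.resize(i,(400,300),interpolation=2)
cv2.imwrite('pics/m6.png',np.vstack([np.hstack([r(w['img'][:,:,::-1]),r(s[180:240,320:400])]),np.hstack([r(c[140:200,105:185]),r(s[180:240,180:260])])]))"
```

```text
t: 14.97
ee_pos: [524.6, -331.6, 93.1]
orientation: [-2.486, -1.919, 0.001]
ft_force: [0.1, 0.9, -0.8]
width: 43.9
grasp_force: 0.0
t: 15.38
ee_pos: [525.0, -331.8, 93.2]
orientation: [-2.487, -1.92, 0.0]
ft_force: [0.5, -0.5, -0.6]
width: 59.9
grasp_force: 0.0
t: 15.8
ee_pos: [524.9, -331.8, 197.7]
orientation: [-2.487, -1.92, 0.0]
ft_force: [-0.2, 0.2, 0.4]
width: 60.0
grasp_force: 0.0
t: 16.22
ee_pos: [494.5, -449.2, 242.8]
orientation: [2.485, 1.919, 0.0]
ft_force: [0.1, -0.4, -0.1]
width: 60.0
grasp_force: 0.0
t: 16.63
ee_pos: [479.3, -505.5, 241.3]
orientation: [-2.487, -1.919, -0.0]
ft_force: [0.5, 0.2, -0.7]
width: 60.1
grasp_force: 0.0
t 16.63 pos [ 479.3 -505.5  241.3] now-axes [180.    2.4 148.4] turn [-0.    -0.001  0.002] F [ 0.5  0.2 -0.7] w 60.1 g 0.0
```

View pics/m6.png

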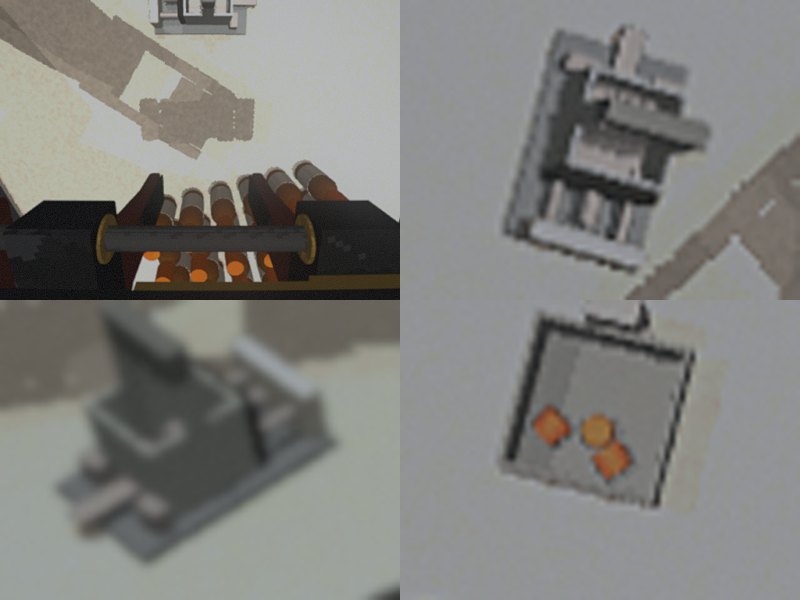

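The cup stands in the dock with its tab at (628,50) through the notch and the jaw against its back. The three caps are in the square bin. I'll check the bar centre, then hand in if it agrees.

Run:
```python
from h import *
import pickle
d=pickle.load(open('D6.pkl','rb'))[1]
f=lambda x,y,z:at(d,320+(x-400+.5)/5-.5,180+(y+.5)/5-.5,z)
m=(f(608,106,107)+f(709,132,107))/2; t=f(630,27,16)
a=-.258;M=np.array([[np.cos(a),np.sin(a)],[-np.sin(a),np.cos(a)]]);o=np.array([527.3,-331.9])
p,q=M@(m[:2]-o),M@(t[:2]-o);print('bar ctr in dock',p,'tab end',q)
if abs(p[0])<6 and abs(p[1])<8 and abs(q[0]-66)<6: print(ctrl.close_job())
```

```text
bar ctr in dock [2.16708418 1.35853869] tab end [66.40733767  3.57146774]
the job is handed in; nothing more can be done
None
```

The job is handed in: the three caps are in the square bin, the empty cup is parked in the dock with the jaw against it (bar centre measured about 2 mm from where it should be), and the bottle was never touched; the judge's result was not shown.

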